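# Proof-pull a reglued airer handle on the spring tester and hold it at the mark

### The job

The wooden pull handle of the clothes airer has been reglued and is still clamped in the small bench vise: slide the vise jaw wide open by its black knob, lift the handle up clear of the vise and lower its steel eye over the upright pin of the spring tester. Then, holding only the wooden handle, draw it back against the spring until the tester's black pointer stands over the red flag, without pulling it well past the flag, and finish still holding it steadily there: the program ends while the handle is held against the spring, do not let go. Leave the red flag where it is set, the vise open, and the glue tube, clothes peg and tape measure where they are.

Things in the scene. Friction and masses are not known exactly. Their poses are not given: they have to be found in the camera images.
- vise: Small blue-grey bench vise fixed to the counter, foot 100 x 180 x 10 mm. Origin: centre of its underside, z up. Fixed jaw at its -y side; the sliding jaw opens towards +y. Jaws and body reach from x = -34 to +34 mm, jaw tops 76 mm above the counter; the steel bed on which the handle lies is 40 mm above the counter.
- vise_bed (a point): Point on the bed of the vise, 40 mm above the counter, at which the origin of the handle lies at the start.
- vise_jaw (a joint): Sliding jaw of the vise: 0 = closed on the handle, grows to 0.034 m as it slides open along the vise's +y; about 5 N of friction, stays where it is left. Its wooden liner has a lip that overlaps the top of the handle by 3.5 mm, so the handle comes out only when the jaw is open; wide open means over 0.020 m.
- jaw_knob (a point): Grip point of the black upright knob on the sliding jaw: a cylinder of 20 mm diameter, from 60 to 94 mm above the counter; this point is on its axis at 78 mm. The knob moves with the jaw. The back of the jaw is 34 mm from the knob's surface; a 30 mm wide tongue (along the vise's x) lies below the knob, its top at 52 mm.
- pull: The handle: pale wooden grip 24 mm wide (y), 26 mm high (z), with a steel eye at its +x end; about 0.1 kg. Origin on its underside: wood from x = -75 to +65 mm, rear flange 32 mm wide and 8 mm long, brass ferrule to +76 mm. At the start it lies level on the vise bed along the vise's x, eye towards +x; the jaws cover it from x = -14 to +54 mm, its rear (-x) end stands out free.
- pull_grip (a point): The place to grip the handle: centre of its section in the free rear part, 42 mm behind the handle's origin along its -x, 13 mm above its underside; fingers close across the 24 mm width (handle's y), from above. Axes are the handle's.
- pull_eye (a point): Centre of the steel eye, 93 mm ahead of the handle's origin (135 mm ahead of pull_grip), 13 mm above its underside. The eye is a flat ring in the handle's x-y plane, 24 mm inside diameter, 5 mm wire, 34 mm outside.
- tester: Spring pull tester fixed to the counter: grey base plate 215 x 92 x 10 mm, steel spring barrel at its +x end. Origin on the counter, z up. The carriage is drawn out to the tester's -x, roughly towards the robot. The base ends at x = -85 mm; rubber front stop 22 mm high. (Keep the wrist off the wall cabinet: x over 0.58, y under -0.21, z over 0.45 m.)
- carriage: Aluminium carriage of the tester that carries the pin and the pointer; it slides along the tester's -x up to 68 mm, and its spring pulls it back: 3 N at rest plus 200 N/m. Its frame coincides with that of tester while it is home and shifts towards -x as it is drawn out. Top at 34.5 mm above the counter.
- pin_top (a point): Top of the upright round steel pin on the carriage, 68 mm above the counter; the pin is 10 mm in diameter with a free height of about 30 mm, and the eye goes over it from above. Moves with the carriage. Axes are the tester's.
- pointer (a point): Tip of the black pointer on the carriage, over the white scale at the tester's +y side. Axes are the tester's.
- flag (a point): Centre of the red flag, 14 mm wide along x, a friction rider clamped on the tester's scale at the required pull, 30 to 55 mm towards the tester's -x from the pointer at rest. The pointer's x in this frame falls from 0.03..0.055 to 0 as the carriage is drawn out to it. Axes are the tester's.
- glue: Red glue tube lying on the counter, 136 mm long, a bystander. Origin at its underside.
- clothes_peg: Green clothes peg lying on the counter, 72 mm long, a bystander. Origin at its underside.
- tape: Yellow tape measure, 82 x 62 mm, standing on the counter, a bystander. Origin at its underside.

How it is judged:
On the way, in this order (a step that is already met when the one before it is completed fails the run):
1. the vise jaw is slid open by more than 20 mm while the handle still lies on the vise bed (value of joint vise_jaw above 0.02 m and distance between pull and vise_bed below 0.015 m), for 0.2 s.
2. the handle is held by the fingers, lifted clear above the vise (height (world z) of pull above 0.078 m and contact force between the fingers and pull above 1 N and contact force between pull and vise below 0.1 N), for 0.1 s.
3. the eye of the handle is lowered over the tester's pin (horizontal distance between pull_eye and pin_top below 0.012 m and z of pull_eye in the frame of pin_top between -0.035 and -0.004 m), for 0.1 s.
At the end, for the whole second after the job is handed in: Still held: fingers grip the handle (over 2 N), its eye is round the pin and pulls the carriage (over 5 N), which the robot does not touch; pointer within 7 mm of the flag centre and still (under 10 mm/s); handle underside above 22 mm; vise jaw open over 20 mm (all of step 3 and x of pointer in the frame of flag between -0.007 and 0.007 m and linear speed of carriage below 0.01 m/s and contact force between pull and carriage above 5 N and contact force between the fingers and pull above 2 N and contact force between each of the fingers, the arm and carriage below 0.3 N and height (world z) of pull above 0.022 m and value of joint vise_jaw above 0.02 m); the arm keeps its last pose, push and grip.
It fails at once if the handle is overpulled: the pointer goes more than 15 mm past the centre of the red flag (x of pointer in the frame of flag below -0.015 m).
It fails at once if the red flag is shifted by more than 3 mm (distance of flag from where it was at the start of the episode above 0.003 m).
It fails at once if the glue tube, clothes peg or tape measure is pushed more than 25 mm (distance of any of glue, clothes_peg, tape from where it was at the start of the episode above 0.025 m).
It also fails if it takes over 51 s, if anything falls off the work surface, if the arm or the gripper's body presses on something with over 40 N, if the wrist force passes 120 N, or if a joint passes its speed limit or range.

### The arm

A 6-joint arm with a two-finger parallel gripper is mounted at the origin on a cart in front of the work surface, level with it; the furniture and walls round the work are solid. World frame = base frame: x ahead of the robot, y to its left, z up, the work surface at z = 0. Lengths are in m, angles in rad, forces in N, time in s.
With the tool pointing down it reaches from about 0.325 to 0.775 m from the base axis. Payload 5.5 kg.
Tool frame: the origin (TCP) lies between the finger pads; the fingertips stand ctrl.finger_overhang ahead of it and the grasp point (between the pads) is the TCP (ctrl.finger_overhang is the distance from the TCP to the fingertips, in m); y points along the fingers, z is the direction in which the jaws open and shut, and the axes are right-handed (so a half turn about y gives the same grasp; the last joint's range is limited). The gripper opens to 85 mm and grips with 20 to 120 N. Pads are 22 mm wide; open, the fingers measure 114 mm over their backs; the gripper's body (76 mm by 85 mm) begins 54 mm behind the grasp point. The pads swing forward as they close: fully open they stand 13 mm farther back than shut.
Start: joints at [-1.183, 0.091, 1.231, -0, 1.82, -0.057], TCP at [0.258, -0.542, 0.25] pointing down, gripper open.
Joint ranges: [-2.87, 2.87], [-0.86, 2.18], [0.17, 2.46], [-1.51, 4.65], [0.06, 2.69], [-2.65, 2.65]. Speed limits (rad/s): [2.57, 2.57, 3.01, 3.14, 3.14, 3.14].

### API

Orientations are given as [roll, pitch, yaw] about the fixed x, y, z axes, in that order (R = Rz(yaw) Ry(pitch) Rx(roll)).
In Python, from cell import ctrl, optics, job gives the robot as it stands.
- The arm moves only by the tool carry_out, never from a script. Its argument "moves" is a list that holds one entry, the list of rows, each a list of 5 numbers: the closure, from 0 (fully open) to 1 (shut), then the shift along the tool's x, y, z in mm, then the turn about the tool's y in rad. In form: [[[fingers, tx, ty, tz, twist], ...]]. A call has 1 to 12 rows; each row is the pose to reach, as a shift and turn from the pose commanded when the call began, along the tool's axes at that moment; what a row does not reach only later rows make up. A row lasts 1/10 s, in which the tool goes at most 50 mm and 8.59 degrees, less where a joint would pass 70% of its speed; a pose out of reach is approached as far as the arm can. A call with a gripper value outside its range is refused whole. The fingers move at their own pace and stop on an object; "grip_force" is the grip in N (left out, the last holds). Time passes only in rows, so rows that repeat a pose let the fingers close. It gives the time, the measured TCP pose, the force and the opening at its end, in the units of the state.
- ctrl.get_obs(): the state, without advancing time (a new reading comes with each control period).
- optics.camera(name): name is "side" or "top" or "wrist"; returns a dict with "pixels" (400x640x3 uint8, blue, green, red), "fov_y" (degrees; the focal length in pixels is half the picture's height over the tangent of half this angle, whatever the lens; pixels are square), "cx", "cy" (the principal point, pixels), "k1" (the pictures are not rectified: a ray, as slopes to the right and down, at radius r is drawn at 1 + k1 r^2 times it, then the intrinsics apply), "R" (3x3) and "t" (3): a world point X has camera coordinates R X + t. Camera axes: x right, y down, z forward; pixel columns grow to the right and rows downward; lengths in m; the calibration is good to about 2 mm. A picture is of the moment at which its call begins. There is no depth.
- job.job_done(): hands the job in, once; it reports no verdict.
The state is a dict: "time_s": time; "joints": joint angles; "qd": joint speeds; "effort": joint torques, N m; "tool_pos": TCP position; "ee_rot": TCP orientation; "contact_force": force on the tool from outside, world axes, zero at the start; "ft_torque": the same for the moment, N m; "opening": finger opening in m.
Only numpy, scipy, OpenCV 4.12 (cv2) and the standard library are available. Lean on these libraries where they do the work, as an engineer would, in place of code of your own. Each camera call takes 0.05 s, during which the arm holds its last target.

## Working session

There is one attempt and no reset: what is moved stays moved. The work goes in short steps, Python scripts to look and compute and a tool call to move; the robot and the scene stay as the last step left them, time stands still between calls to the robot, and variables do not carry over. Pictures are saved under pics/ and viewed, and the job is handed in when it is done.

Besides the shell and the picture viewer there is one more tool, called after "Emit:" by a JSON object that holds its "method" and its "body". carry_out: Moves the arm, as the interface text tells. Its arguments: {"type":"object","properties":{"moves":{"type":"array"},"grip_force":{"type":"number"}},"required":["moves"]}

```bash
ls; mkdir -p pics; cat > h.py <<'E'
import numpy as np,cv2
from cell import ctrl,optics,job
def snap(n,f):
    c=optics.camera(n); cv2.imwrite('pics/'+f,c['pixels']); np.savez('pics/'+f[:-4]+'.npz',**c); return c
def load(f): return dict(np.load('pics/'+f+'.npz'))
def foc(c): return c['pixels'].shape[0]/2/np.tan(np.radians(float(c['fov_y']))/2)
def ray(c,u,v):
    f=foc(c); K=np.array([[f,0,c['cx']],[0,f,c['cy']],[0,0,1.]],float)
    p=cv2.undistortPoints(np.array([[[u,v]]],float),K,np.array([0,0,0,0,0.]))[0,0]
    d=p.copy()
    for _ in range(30): d=p/(1+float(c['k1'])*(d@d))
    R=c['R'];o=-R.T@c['t']; w=R.T@np.array([d[0],d[1],1.]); return o,w
def onz(c,u,v,z):
    o,w=ray(c,u,v); return o+w*(z-o[2])/w[2]
def proj(c,X):
    x=c['R']@np.asarray(X,float)+c['t']; s=x[:2]/x[2]; s=s*(1+float(c['k1'])*(s@s)); f=foc(c); return s*f+np.array([c['cx'],c['cy']],float)
def tri(c1,p1,c2,p2):
    o1,w1=ray(c1,*p1);o2,w2=ray(c2,*p2);w1=w1/np.linalg.norm(w1);w2=w2/np.linalg.norm(w2)
    s=np.linalg.lstsq(np.stack([w1,-w2],1),o2-o1,rcond=None)[0]
    a=o1+s[0]*w1;b=o2+s[1]*w2; return (a+b)/2,np.linalg.norm(a-b)
E
python3 - <<'E'
from h import *
for n in ['side','top','wrist']:
    c=snap(n,n+'0.png'); print(n,c['fov_y'],c['k1'],-c['R'].T@c['t'],c['R'][2])
print(ctrl.get_obs(),ctrl.finger_overhang)
E
```

```text
pics
side 46.53041036842205 -0.04003667910968088 [ 0.20421284 -0.74360847  1.35875181] [ 0.21592439  0.48177512 -0.8492758 ]
top 51.55270104567041 -0.09491803448618946 [0.40041304 0.00390814 1.49501953] [ 0.10975407 -0.0182324  -0.99379154]
wrist 69.41420177234357 -0.05309445948420156 [ 0.32987762 -0.50816193  0.37207002] [-0.28224119 -0.13222979 -0.95018693]
{'time_s': 0.15, 'joints': array([-1.18270167e+00,  9.16998668e-02,  1.23162527e+00,  1.42230559e-05,
        1.81979560e+00, -5.67309453e-02]), 'qd': array([-0.00021436, -0.00142451, -0.0042785 , -0.00123051, -0.00111314,
       -0.00184452]), 'effort': array([ 1.75817819e-03, -4.59369886e+01, -4.18527281e+01, -7.92756555e-05,
        9.54306044e-03, -2.82684852e-05]), 'tool_pos': array([ 0.25809535, -0.54144565,  0.2493932 ]), 'ee_rot': array([-1.57232117e+00,  1.00410588e-04, -2.69676363e+00]), 'contact_force': array([-0.77486989,  0.09275015,  0.40523599]), 'ft_torque': array([-0.0013887 ,  0.00022532, -0.05178578]), 'opening': 0.08538174068009265} 0.019
```

View pics/side0.png

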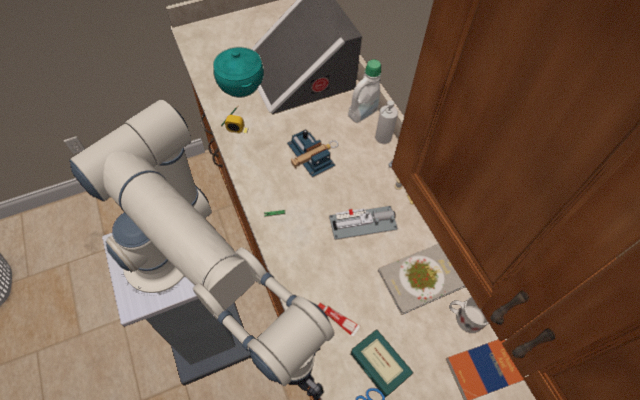

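View pics/top0.png

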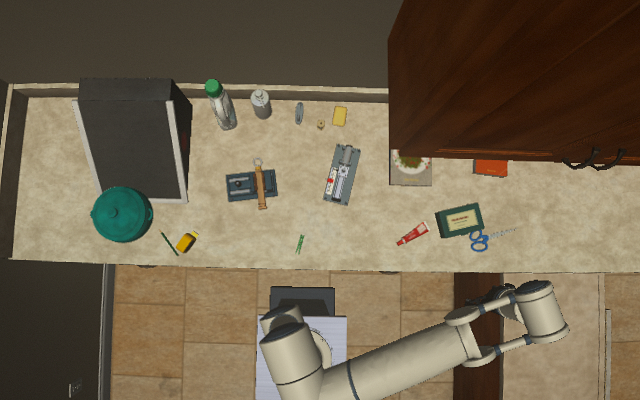

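View pics/wrist0.png

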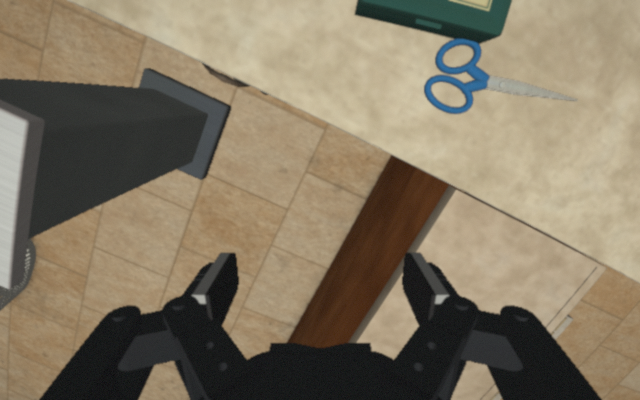

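Side view: vise near (312,150), tester near (363,220). Top view: vise near (252,185), tester near (343,175), tape at (187,242), peg at (300,244), glue at (412,234). Next I'll zoom in.

```bash
python3 - <<'E'
from h import *
def crop(f,x0,y0,w,h,s): 
    i=cv2.imread('pics/'+f+'.png')[y0:y0+h,x0:x0+w]; return cv2.resize(i,None,fx=s,fy=s,interpolation=cv2.INTER_CUBIC)
a=crop('top0',215,135,160,90,5);cv2.imwrite('pics/topc.png',a)
b=crop('side0',270,110,140,140,4.2);cv2.imwrite('pics/sidec.png',b)
t=load('top0');s=load('side0')
for n,p,z in [('vise',(252,185),.04),('tester',(343,175),.0),('tape',(187,242),.03),('peg',(300,244),0),('glue',(412,234),0)]: print(n,onz(t,*p,z))
E
```

```text
vise [0.60886942 0.18638375 0.04      ]
tester [ 0.66015532 -0.1399916   0.        ]
tape [0.4015443  0.41029825 0.03      ]
peg [0.40507139 0.01111271 0.        ]
glue [ 0.44975224 -0.39537524  0.        ]
```

View pics/topc.png

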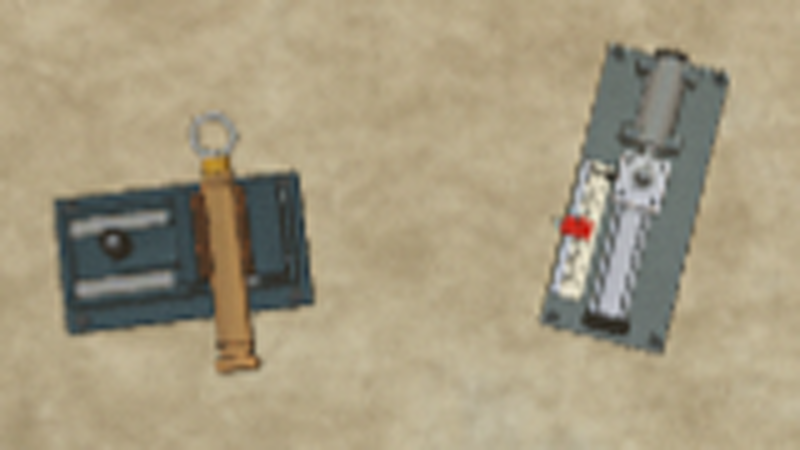

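View pics/sidec.png

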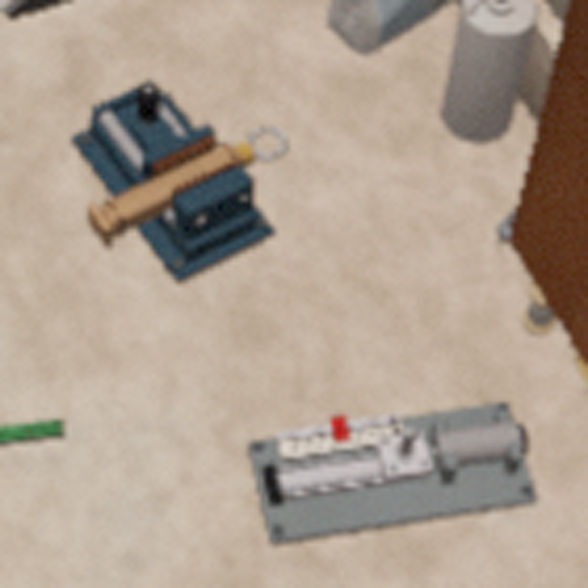

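```bash
cat >> h.py <<'E'
def T(x,y): return ((x+.5)/5-.5+215,(y+.5)/5-.5+135)
def S(x,y): return ((x+.5)/4.2-.5+270,(y+.5)/4.2-.5+110)
E
python3 - <<'E'
from h import *
t=load('top0');s=load('side0')
print('tester corners top');P=[onz(t,*T(*p),.010)[:2] for p in [(608,42),(730,75),(660,352),(542,322)]];print(np.round(P,3))
P=np.array(P);print('ctr',P.mean(0),'len',np.linalg.norm(P[0]-P[3]),np.linalg.norm(P[1]-P[2]));d=(P[0]+P[1]-P[2]-P[3]);print('yaw',np.degrees(np.arctan2(d[1],d[0])))
Q=np.array([onz(s,*S(*p),.010)[:2] for p in [(250,440),(502,403),(535,500),(273,543)]]);print(np.round(Q,3),Q.mean(0));d=Q[1]+Q[2]-Q[0]-Q[3];print(np.degrees(np.arctan2(d[1],d[0])))
print('vise')
P=np.array([onz(t,*T(*p),.010)[:2] for p in [(55,200),(298,172),(314,305),(70,334)]]);print(np.round(P,3),P.mean(0));d=P[0]+P[3]-P[1]-P[2];print(np.degrees(np.arctan2(d[1],d[0]))-90)
for n,a,b in [('knobtop',(118,236),(148,88)),('eye',(213,134),(267,143)),('rear',(236,362),(100,222)),('flag',(577,227),(341,428)),('pin',(642,173),(405,440))]:
    print(n,tri(t,T(*a),s,S(*b)))
print('eye z',onz(t,*T(213,134),.053),onz(s,*S(267,143),.053),'flag', onz(t,*T(577,227),.03),onz(s,*S(341,428),.03))
E
```

```text
tester corners top
[[ 0.777 -0.112]
 [ 0.755 -0.203]
 [ 0.549 -0.154]
 [ 0.569 -0.068]]
ctr [ 0.66238567 -0.13414742] len 0.213071059788304 0.211658631247804
yaw -12.746838018156922
[[ 0.571 -0.066]
 [ 0.772 -0.114]
 [ 0.754 -0.203]
 [ 0.55  -0.156]] [ 0.66157679 -0.13490351]
-13.114652479205274
vise
[[0.649 0.288]
 [0.674 0.112]
 [0.577 0.097]
 [0.551 0.272]] [0.61278142 0.19220317]
8.172120225676537
knobtop (array([0.6082484 , 0.22639472, 0.10203971]), np.float64(0.003182152748906479))
eye (array([0.69176075, 0.16965957, 0.05339516]), np.float64(9.647303271874469e-05))
rear (array([0.53020502, 0.14734178, 0.05459197]), np.float64(0.00011535859047547944))
flag (array([ 0.63716945, -0.09124747,  0.02374768]), np.float64(0.0013275806460425357))
pin (array([ 0.67072237, -0.13432997,  0.05203305]), np.float64(0.002515488197585255))
eye z [0.69179335 0.16971752 0.053     ] [0.69195693 0.16992801 0.053     ] flag [ 0.63552092 -0.09065034  0.03      ] [ 0.63580231 -0.09443336  0.03      ]
```

The two views agree: vise yaw is about 8°, tester yaw about -13°, and the eye is at (0.692, 0.170). First I'll swing to a viewpoint over the tester.

```bash
cat >> h.py <<'E'
def Rm(rpy):
    from scipy.spatial.transform import Rotation as Ro
    return Ro.from_euler('xyz',rpy).as_matrix()
def go(X,yaw):
    o=ctrl.get_obs();R=Rm(o['ee_rot']);d=R.T@(np.array(X)-o['tool_pos'])*1000
    cy=np.arctan2(R[1,0],R[0,0]);tw=-((yaw-cy+np.pi)%(2*np.pi)-np.pi)
    print('t',o['time_s'],'pos',np.round(o['tool_pos'],4),'yaw',round(cy,4),'F',np.round(o['contact_force'],1),'shift',np.round(d,1),'twist',round(tw,3))
E
python3 - <<'E'
from h import *
go([.42,-.13,.30],np.radians(-13))
E
```

```text
t 0.15 pos [ 0.2581 -0.5414  0.2494] yaw -2.6968 F [-0.8  0.1  0.4] shift [-323.2  -50.1 -301.8] twist -2.47
```

Emit:
{"method": "carry_out", "body": {"moves": [[[0.5,-27,-4,-25,-0.148],[0.5,-54,-8,-50,-0.296],[0.5,-81,-12,-75,-0.444],[0.5,-108,-16,-100,-0.592],[0.5,-135,-20,-125,-0.74],[0.5,-162,-25,-150,-0.888],[0.5,-189,-29,-175,-1.036],[0.5,-216,-33,-200,-1.184],[0.5,-243,-37,-225,-1.332],[0.5,-270,-41,-250,-1.48],[0.5,-297,-45,-275,-1.628],[0.5,-323,-50,-302,-1.776]]]}}

```text
time_s: 1.35
tool_pos: [0.42, -0.1286, 0.3]
ee_rot: [-1.571, 0.0, -0.915]
contact_force: [0.4, -0.4, -0.2]
opening: 0.0428
```

```bash
python3 - <<'E'
from h import *
go([.42,-.13,.30],np.radians(-13)); print(ctrl.get_obs()['opening'],ctrl.get_obs()['joints'])
E
```

```text
t 1.35 pos [ 0.42   -0.1286  0.3   ] yaw -0.9149 F [ 0.4 -0.4 -0.2] shift [ 1.1  0.  -0.9] twist -0.688
0.042806555855201545 [-3.74579610e-01 -3.21608459e-01  1.52346119e+00 -9.66789232e-06
  1.94018318e+00 -1.03051279e+00]
```

Emit:
{"method": "carry_out", "body": {"moves": [[[0.5,0,0,0,-0.14],[0.5,0,0,0,-0.28],[0.5,0,0,0,-0.42],[0.5,0,0,0,-0.56],[0.5,0,0,0,-0.688],[0.5,0,0,0,-0.688]]]}}

```text
time_s: 1.95
tool_pos: [0.4197, -0.13, 0.3]
ee_rot: [-1.571, 0.0, -0.232]
contact_force: [0.1, 0.9, 0.0]
opening: 0.0425
```

```bash
python3 - <<'E'
from h import *
snap('wrist','w1.png');snap('side','side1.png');snap('top','top1.png'); go([.55,.20,.20],np.radians(8))
E
```

```text
t 2.1 pos [ 0.4198 -0.13    0.3001] yaw -0.2359 F [0.2 0.7 0.4] shift [ 49.5 100.1 351.3] twist -0.376
```

View pics/w1.png

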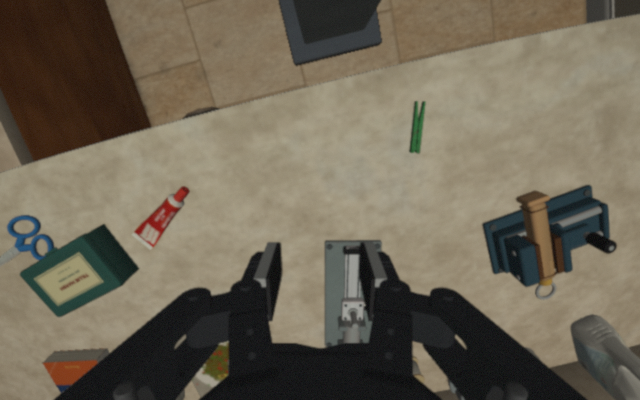

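Wrist picture: the tester is partly hidden by the right finger (around (350,290)). The vise is at (545,235), the peg at (417,127) and the glue at (165,215). To measure the tester clearly I'll move forward, keeping away from the cabinet.

```bash
python3 - <<'E'
from h import *
go([.67,-.06,.22],np.radians(-13.3))
E
```

```text
t 2.1 pos [ 0.4198 -0.13    0.3001] yaw -0.2359 F [0.2 0.7 0.4] shift [227.   80.1 126.6] twist -0.004
```

Emit:
{"method": "carry_out", "body": {"moves": [[[0.5,38,13,21,0],[0.5,76,26,42,0],[0.5,114,39,63,0],[0.5,152,52,84,0],[0.5,190,66,105,0],[0.5,227,80,127,0],[0.5,227,80,127,0],[0.5,227,80,127,0]]]}}

```text
time_s: 2.9
tool_pos: [0.6701, -0.0584, 0.2172]
ee_rot: [-1.571, 0.005, -0.234]
contact_force: [0.4, -0.3, 0.7]
opening: 0.0425
```

```bash
python3 - <<'E'
from h import *
c=snap('wrist','w2.png'); go([.55,.20,.20],np.radians(8))
i=c['pixels'];cv2.imwrite('pics/w2b.png',i[40:300,180:560][:, :]);
E
```

```text
t 2.95 pos [ 0.6698 -0.0589  0.2199] yaw -0.234 F [-0.3  0.   0.7] shift [-176.6   20.   224.1] twist -0.374
```

View pics/w2.png

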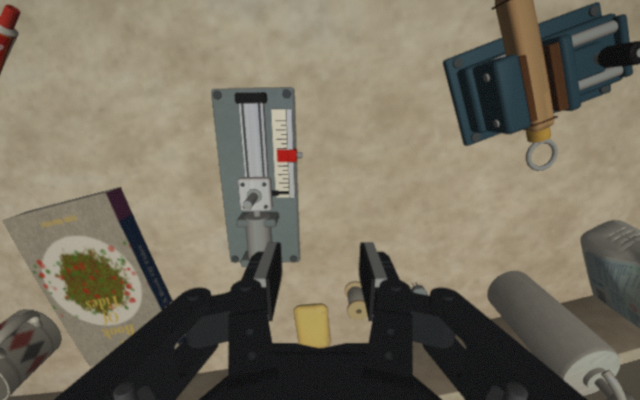

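Clear view: tester with the flag at (288,156), the pointer at about (278,193) and the pin at (255,192). The vise, knob and eye (541,155) are also in frame. I'll zoom in to refine these.

```bash
python3 - <<'E'
from h import *
i=cv2.imread('pics/w2.png')
a=cv2.resize(i[80:270,200:310],None,fx=3,fy=3,interpolation=cv2.INTER_CUBIC)
b=cv2.resize(i[0:180,440:640],None,fx=2,fy=2,interpolation=cv2.INTER_CUBIC)
o=np.zeros((570,740,3),np.uint8);o[:570,:330]=a;o[:360,335:735]=b;cv2.imwrite('pics/z2.png',o)
E
```

```text
(no output)
```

View pics/z2.png

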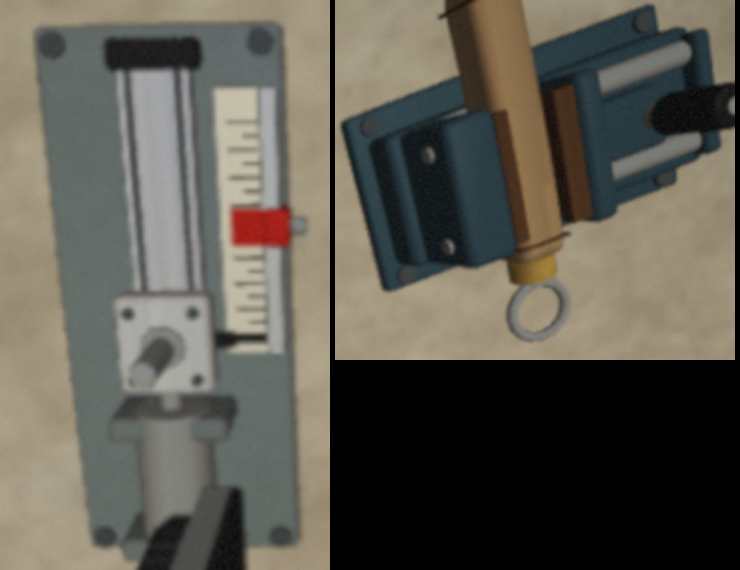

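```bash
python3 - <<'E'
from h import *
c=load('w2')
A=lambda x,y:((x+.5)/3-.5+200,(y+.5)/3-.5+80)
B=lambda x,y:((x-335+.5)/2-.5+440,(y+.5)/2-.5)
for n,f,p,z in [('pin',A,(143,375),.068),('pinb',A,(167,345),.036),('ptr',A,(265,339),.02),('flag',A,(260,227),.024),('flag',A,(260,227),.016),('knobbase',B,(672,112),.06),('eye',B,(539,309),.053),('c1',A,(37,28),.01),('c2',A,(280,23),.01),('c3',A,(298,543),.01),('c4',A,(97,545),.01)]:
    print(n,z,np.round(onz(c,*f(*p),z),4))
e=np.array([np.cos(np.radians(-13)),np.sin(np.radians(-13))])
for z in (.014,.02,.026):
    d=onz(c,*A(265,339),z)-onz(c,*A(260,227),z);print(z,d[:2]@e)
print(onz(load('top0'),*T(642,174),.068),onz(load('top0'),*T(118,236),.094),onz(load('side0'),*S(148,88),.094))
E
```

```text
pin 0.068 [ 0.6673 -0.1337  0.068 ]
pinb 0.036 [ 0.667  -0.1323  0.036 ]
ptr 0.02 [ 0.6774 -0.0994  0.02  ]
flag 0.024 [ 0.6345 -0.0892  0.024 ]
flag 0.016 [ 0.6356 -0.0904  0.016 ]
knobbase 0.06 [0.6057 0.2351 0.06  ]
eye 0.053 [0.6888 0.1709 0.053 ]
c1 0.01 [ 0.5472 -0.151   0.01  ]
c2 0.01 [ 0.5668 -0.0649  0.01  ]
c3 0.01 [ 0.772  -0.1118  0.01  ]
c4 0.01 [ 0.7532 -0.1973  0.01  ]
0.014 0.04424890813998397
0.02 0.04343559080757595
0.026 0.04262227347516792
[ 0.66823415 -0.13318225  0.068     ] [0.61100645 0.22727927 0.094     ] [0.60924603 0.23290026 0.094     ]
```

Pin at (0.6675, -0.1335), required draw about 43.5 mm, knob at about (0.608, 0.230). Next I'll move above the knob.

```bash
python3 - <<'E'
from h import *
go([.608,.23,.18],np.radians(8))
E
```

```text
t 2.95 pos [ 0.6698 -0.0589  0.2199] yaw -0.234 F [-0.3  0.   0.7] shift [-127.1   39.9  266.7] twist -0.374
```

Emit:
{"method": "carry_out", "body": {"moves": [[[0.55,-18,5,38,-0.05],[0.55,-36,10,76,-0.1],[0.55,-54,17,114,-0.16],[0.55,-72,22,152,-0.21],[0.55,-90,28,190,-0.27],[0.55,-108,34,228,-0.32],[0.55,-127,40,267,-0.374],[0.55,-127,40,267,-0.374],[0.55,-127,40,267,-0.374]]]}}

```text
time_s: 3.85
tool_pos: [0.6075, 0.2303, 0.1829]
ee_rot: [-1.571, -0.004, 0.141]
contact_force: [0.2, -0.2, -0.6]
opening: 0.0386
```

```bash
python3 - <<'E'
from h import *
c=snap('wrist','w3.png'); go([.608,.23,.08],np.radians(8))
E
```

```text
t 3.9 pos [0.608  0.2294 0.1828] yaw 0.1399 F [ 0.1  0.6 -0.7] shift [ -0.3 102.8   0.6] twist 0.0
```

View pics/w3.png

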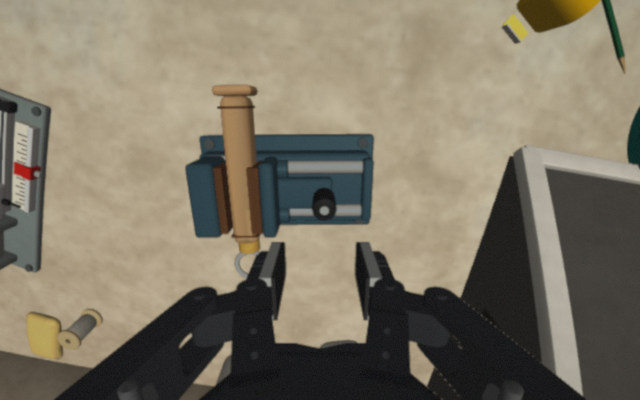

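```bash
python3 - <<'E'
from h import *
c=load('w3')
i=c['pixels'];cv2.imwrite('pics/z3.png',cv2.resize(i[70:290,180:400],None,fx=2.7,fy=2.7,interpolation=cv2.INTER_CUBIC))
print(onz(c,323,210,.094))
E
```

```text
[0.6059989  0.23168826 0.094     ]
```

View pics/z3.png

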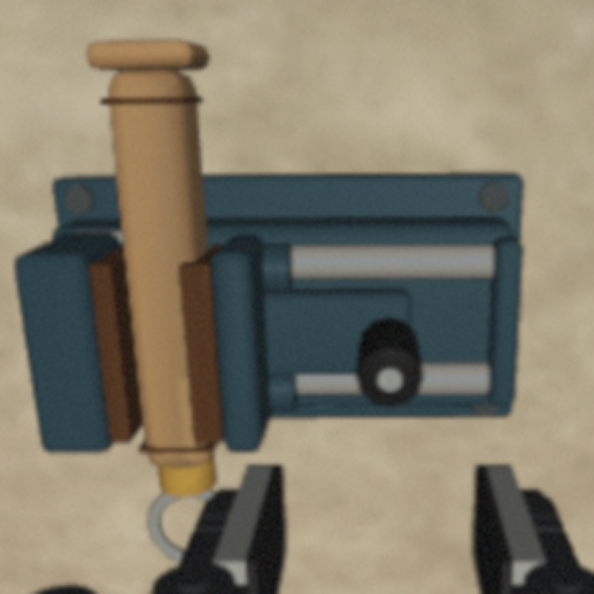

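Knob top is at (324,210), giving (0.606, 0.232), within about 2 mm of the plan and clear between the fingers. I'll descend and grip it.

Emit:
{"method": "carry_out", "body": {"moves": [[[0.55,-1,25,2,0],[0.55,-1,50,2,0],[0.55,-1,70,2,0],[0.55,-1,85,2,0],[0.55,-1,95,2,0],[0.55,-1,102,2,0],[0.55,-1,102,2,0]]]}}

```text
time_s: 4.6
tool_pos: [0.6067, 0.2316, 0.0779]
ee_rot: [-1.571, 0.001, 0.14]
contact_force: [-0.2, 0.2, 0.0]
opening: 0.0389
```

Emit:
{"method": "carry_out", "body": {"moves": [[[1,0,0,0,0],[1,0,0,0,0],[1,0,0,0,0],[1,0,0,0,0],[1,0,0,6,0],[1,0,0,12,0],[1,0,0,18,0],[1,0,0,24,0],[1,0,0,30,0],[1,0,0,30,0],[1,0,0,30,0]]], "grip_force": 30}}

```text
time_s: 5.7
tool_pos: [0.603, 0.2613, 0.0796]
ee_rot: [-1.572, -0.001, 0.141]
contact_force: [-1.6, -2.3, 5.4]
opening: 0.0193
```

```bash
python3 - <<'E'
from h import *
c=snap('wrist','w4.png'); go([.608,.23,.08],np.radians(8))
i=c['pixels'];cv2.imwrite('pics/z4.png',i)
E
```

```text
t 5.75 pos [0.603  0.2613 0.0796] yaw 0.1407 F [-1.8 -1.6  5.6] shift [  0.6  -0.4 -31.7] twist 0.001
```

View pics/z4.png

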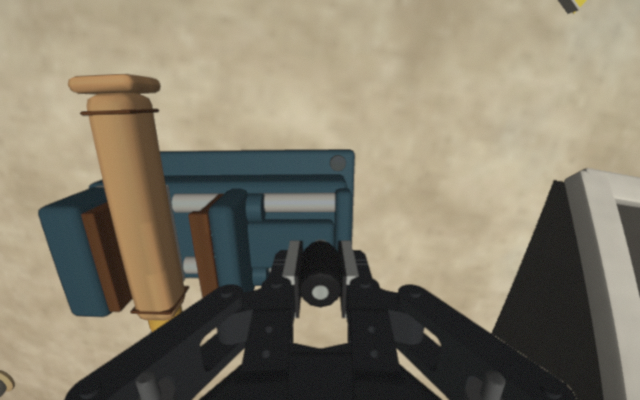

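The jaw is about 30 mm open and the handle is still on the bed. I'll release the knob and rise.

Emit:
{"method": "carry_out", "body": {"moves": [[[0.6,0,0,0,0],[0.6,0,0,0,0],[0.6,0,0,0,0],[0.5,0,-20,0,0],[0.5,0,-50,0,0],[0.5,0,-80,0,0],[0.5,0,-110,0,0],[0.5,0,-110,0,0],[0.5,0,-110,0,0]]]}}

```text
time_s: 6.65
tool_pos: [0.6028, 0.2619, 0.1889]
ee_rot: [-1.571, -0.002, 0.141]
contact_force: [0.3, 0.1, -1.1]
opening: 0.0426
```

```bash
python3 - <<'E'
from h import *
c=snap('wrist','w5.png');snap('side','side5.png');snap('top','top5.png'); go([.558,.151,.16],np.radians(8))
E
```

```text
t 6.8 pos [0.6019 0.2615 0.186 ] yaw 0.1411 F [ 0.3 -0.1 -0.4] shift [ -58.9   26.3 -103.2] twist 0.002
```

View pics/w5.png

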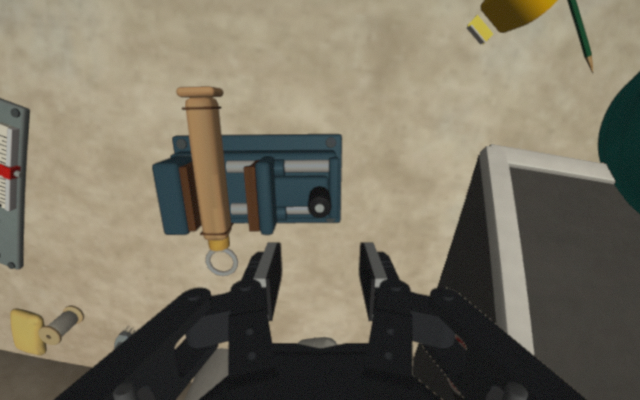

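```bash
python3 - <<'E'
from h import *
c=load('w5')
e=onz(c,221.5,261.5,.053);r=onz(c,200,92,.066+.003);d=e-r
print(e,r,np.linalg.norm(d[:2]),np.degrees(np.arctan2(d[1],d[0])))
# wood axis: midpoints of edges at z=.053
p1=onz(c,(188+219)/2,112,.053);p2=onz(c,(200+231)/2,228,.053);d=p2-p1
print(p1,p2,np.degrees(np.arctan2(d[1],d[0])))
E
```

```text
[0.68897411 0.17140589 0.053     ] [0.52681047 0.15329028 0.069     ] 0.1631723665463506 6.3741922573807
[0.54329396 0.15044433 0.053     ] [0.65211155 0.16439791 0.053     ] 7.307108495795415
```

Eye and wood axis agree with the first estimate (yaw about 7.5–8°). I'll move over the grip point.

Emit:
{"method": "carry_out", "body": {"moves": [[[0.4,-20,0,-34,0],[0.4,-40,0,-68,0],[0.4,-61,26,-103,0.005],[0.4,-61,26,-103,0.005],[0.4,-61,26,-103,0.005]]]}}

```text
time_s: 7.3
tool_pos: [0.5554, 0.1505, 0.1598]
ee_rot: [-1.571, 0.004, 0.135]
contact_force: [-0.6, 0.7, 0.1]
opening: 0.0511
```

```bash
python3 - <<'E'
from h import *
c=snap('wrist','w6.png'); go([.556,.1515,.055],np.radians(7.8))
E
```

```text
t 7.35 pos [0.5566 0.1514 0.1617] yaw 0.1358 F [-0.3 -0.1  1.8] shift [-5.000e-01  1.067e+02  1.000e-01] twist -0.0
```

View pics/w6.png

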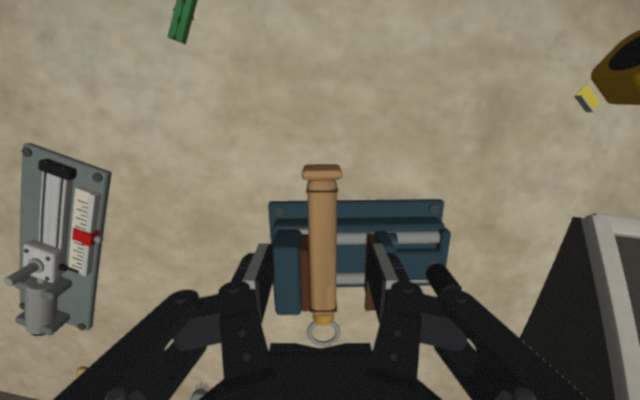

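The handle is centred between the pads and aligned (columns 322 and 320). I'll descend, then grip.

Emit:
{"method": "carry_out", "body": {"moves": [[[0.4,0,30,0,0],[0.4,0,60,0,0],[0.4,0,80,0,0],[0.4,0,95,0,0],[0.4,0,105,0,0],[0.4,0,107,0,0],[0.4,0,107,0,0]]]}}

```text
time_s: 8.05
tool_pos: [0.5571, 0.1516, 0.056]
ee_rot: [-1.571, -0.001, 0.137]
contact_force: [-0.3, 0.1, -0.4]
opening: 0.0512
```

Emit:
{"method": "carry_out", "body": {"moves": [[[1,0,0,0,0],[1,0,0,0,0],[1,0,0,0,0],[1,0,0,0,0],[1,0,0,0,0],[1,0,0,0,0]]], "grip_force": 70}}

```text
time_s: 8.65
tool_pos: [0.5573, 0.1519, 0.0568]
ee_rot: [-1.57, -0.003, 0.137]
contact_force: [-1.9, 2.7, 6.4]
opening: 0.023
```

Emit:
{"method": "carry_out", "body": {"moves": [[[1,0,-8,0,0],[1,0,-20,0,0],[1,0,-40,0,0],[1,0,-60,0,0],[1,0,-80,0,0],[1,0,-95,0,0],[1,0,-95,0,0],[1,0,-95,0,0]]]}}

```text
time_s: 9.45
tool_pos: [0.5566, 0.1509, 0.1501]
ee_rot: [-1.571, 0.0, 0.136]
contact_force: [0.0, -0.2, -2.7]
opening: 0.0229
```

```bash
python3 - <<'E'
from h import *
c=snap('wrist','w7.png');snap('side','side7.png');snap('top','top7.png')
th=np.radians(-13.2);e=np.array([np.cos(th),np.sin(th)]);g=np.array([.6675,-.1335])-.135*e;print(g)
go([*g,.15],th)
s=cv2.resize(cv2.imread('pics/side7.png')[90:250,220:420],None,fx=3,fy=3,interpolation=cv2.INTER_CUBIC);cv2.imwrite('pics/s7.png',s)
E
```

```text
[ 0.53606685 -0.10267263]
t 9.6 pos [0.556  0.151  0.1486] yaw 0.136 F [-0.5  0.2 -1.3] shift [ -54.1   -1.1 -248.6] twist 0.366
```

View pics/s7.png

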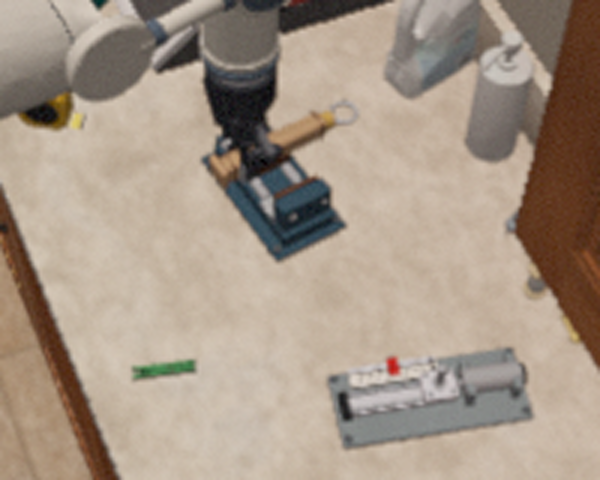

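View pics/w7.png

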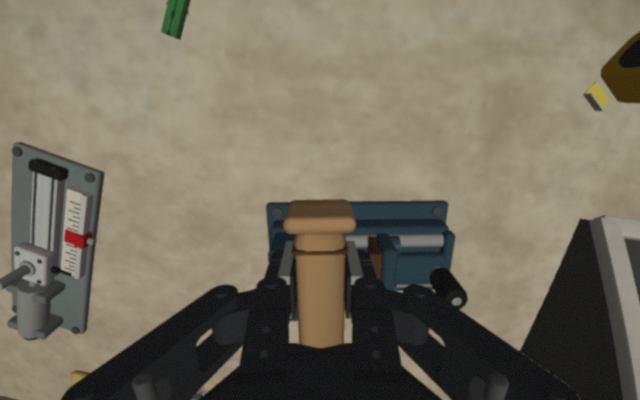

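The handle is held, clear of the vise. Its attitude needs checking, using the eye in the side and top views.

```bash
python3 - <<'E'
from h import *
s=cv2.resize(cv2.imread('pics/top7.png')[130:230,215:375],None,fx=5,fy=5,interpolation=cv2.INTER_CUBIC);cv2.imwrite('pics/t7.png',s)
E
```

```text
(no output)
```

View pics/t7.png

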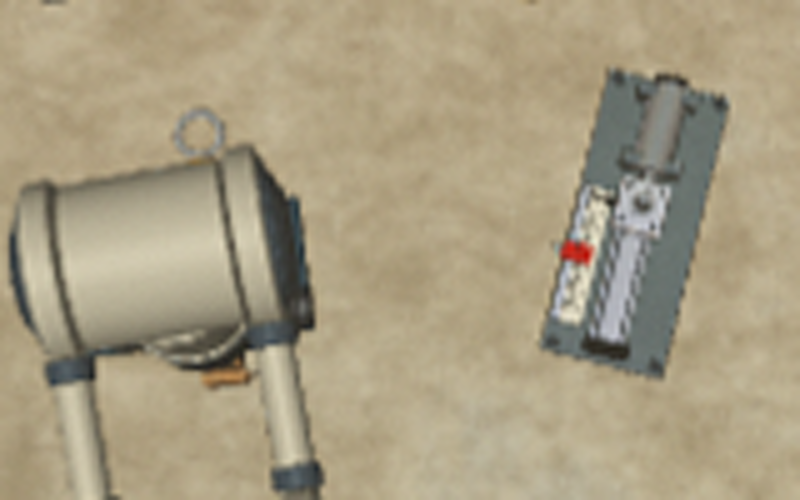

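```bash
python3 - <<'E'
from h import *
t=load('top7');s=load('side7')
a=((199.5)/5-.5+215,(132.5)/5-.5+130);b=((344.5)/3-.5+220,(112.5)/3-.5+90)
print(tri(t,a,s,b)); th=.136
print(np.array([.556,.151])+.135*np.array([np.cos(th),np.sin(th)]))
print('pin same views',tri(t,((644)/5-.5+215,(200)/5-.5+130),s,((442)/3-.5+220,(377)/3-.5+90)))
E
```

```text
(array([0.69114193, 0.16916765, 0.14501862]), np.float64(0.00012705909265953787))
[0.68975344 0.16930345]
pin same views (array([ 0.67160049, -0.1361339 ,  0.04867745]), np.float64(0.00014535261656790254))
```

The handle is level: the eye is 136 mm ahead of the TCP and 3.6 mm below it. Now I'll carry it to above the pin.

```bash
python3 - <<'E'
from h import *
go([.5356,-.1029,.15],np.radians(-13.2))
E
```

```text
t 9.6 pos [0.556  0.151  0.1486] yaw 0.136 F [-0.5  0.2 -1.3] shift [ -54.6   -1.1 -248.7] twist 0.366
```

Emit:
{"method": "carry_out", "body": {"moves": [[[1,-6,-1,-20,0.03],[1,-12,-1,-50,0.08],[1,-19,-1,-80,0.13],[1,-26,-1,-110,0.17],[1,-33,-1,-140,0.21],[1,-40,-1,-170,0.26],[1,-46,-1,-200,0.3],[1,-51,-1,-225,0.34],[1,-55,-1,-242,0.366],[1,-55,-1,-249,0.366],[1,-55,-1,-249,0.366],[1,-55,-1,-249,0.366]]]}}

```text
time_s: 10.8
tool_pos: [0.5359, -0.1022, 0.1508]
ee_rot: [-1.57, 0.001, -0.229]
contact_force: [1.4, -0.4, -1.9]
opening: 0.0231
```

```bash
python3 - <<'E'
from h import *
snap('wrist','w8.png');snap('side','side8.png');snap('top','top8.png')
go([.5356,-.1029,.10],np.radians(-13.2))
s=cv2.resize(cv2.imread('pics/side8.png')[170:250,310:430],None,fx=6,fy=6,interpolation=cv2.INTER_CUBIC);cv2.imwrite('pics/s8.png',s)
s=cv2.resize(cv2.imread('pics/top8.png')[130:220,300:400],None,fx=6,fy=6,interpolation=cv2.INTER_CUBIC);cv2.imwrite('pics/t8.png',s)
E
```

```text
t 10.95 pos [ 0.536  -0.1019  0.1512] yaw -0.2282 F [-0.6  0.2 -1.6] shift [-0.2 51.2 -1. ] twist 0.002
```

View pics/s8.png

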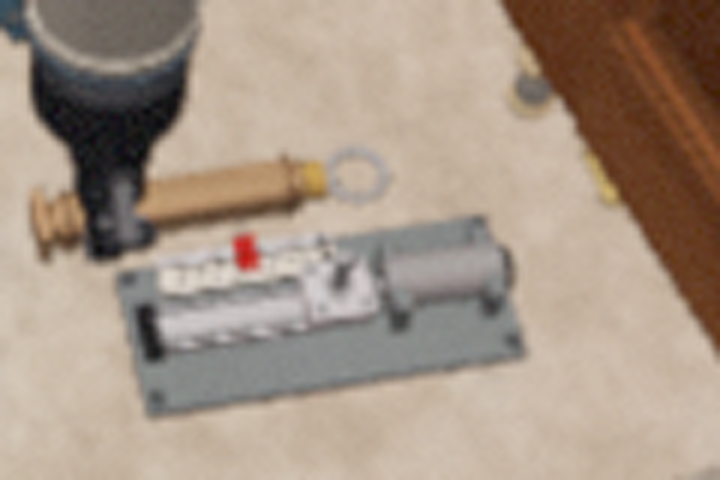

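View pics/t8.png

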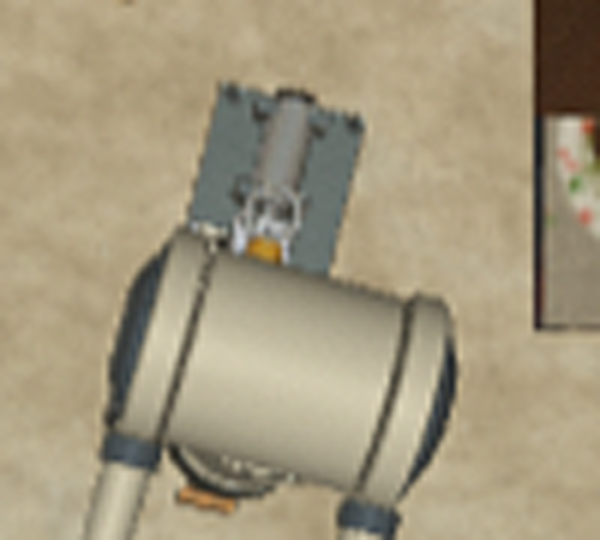

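```bash
python3 - <<'E'
from h import *
t=load('top8');s=load('side8')
a=(273.5/6-.5+300,212.5/6-.5+130);b=(356.5/6-.5+310,176.5/6-.5+170)
print(tri(t,a,s,b),onz(s,*b,.1475),onz(t,*a,.1475))
print('pin top side',onz(s,348/6-.5+310,263/6-.5+170,.068),'base',onz(s,338/6-.5+310,285/6-.5+170,.0365))
for q in ([.668,-.134,.068],[.668,-.134,.036]): print((proj(s,q)-[309.5,169.5])*6)
E
```

```text
(array([ 0.66891485, -0.13244516,  0.14560328]), np.float64(0.00012160230498831468)) [ 0.66812658 -0.13339     0.1475    ] [ 0.66859677 -0.13227208  0.1475    ]
pin top side [ 0.66979384 -0.13991733  0.068     ] base [ 0.66990369 -0.13536624  0.0365    ]
[339.99989433 255.28175159]
[333.64615383 284.6263802 ]
```

The eye is at (0.6686, -0.1328) and the pin at (0.668, -0.135) ± 2 mm, within the ±7 mm play. I'll lower to just above the pin and look again.

Emit:
{"method": "carry_out", "body": {"moves": [[[1,0,15,-1.5,0],[1,0,35,-1.5,0],[1,0,50,-1.5,0],[1,0,62,-1.5,0],[1,0,66,-1.5,0],[1,0,66,-1.5,0],[1,0,66,-1.5,0]]]}}

```text
time_s: 11.65
tool_pos: [0.536, -0.1045, 0.086]
ee_rot: [-1.571, -0.001, -0.23]
contact_force: [0.2, 0.4, -0.6]
opening: 0.023
```

```bash
python3 - <<'E'
from h import *
snap('side','side9.png');snap('top','top9.png')
go([.5356,-.1029,.056],np.radians(-13.2))
s=cv2.resize(cv2.imread('pics/side9.png')[170:240,310:410],None,fx=7,fy=7,interpolation=cv2.INTER_CUBIC);cv2.imwrite('pics/s9.png',s)
s=cv2.resize(cv2.imread('pics/top9.png')[140:190,310:390],None,fx=8,fy=8,interpolation=cv2.INTER_CUBIC);cv2.imwrite('pics/t9.png',s)
E
```

```text
t 11.75 pos [ 0.5362 -0.1045  0.0864] yaw -0.2298 F [ 0.8 -1.4 -1.4] shift [-1.  30.4  1.5] twist 0.001
```

View pics/s9.png

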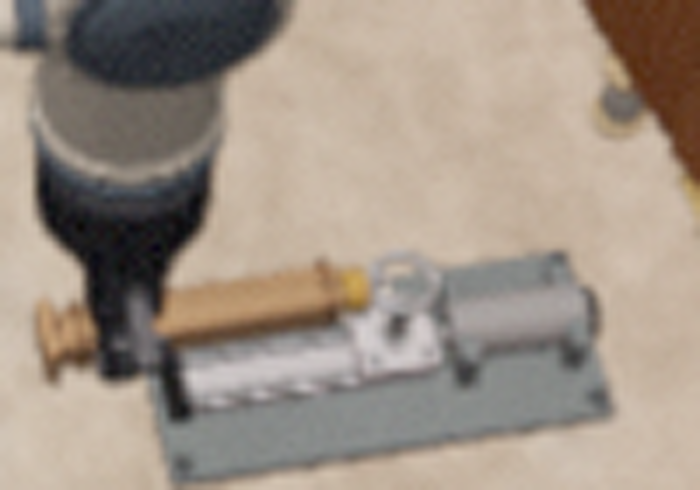

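View pics/t9.png

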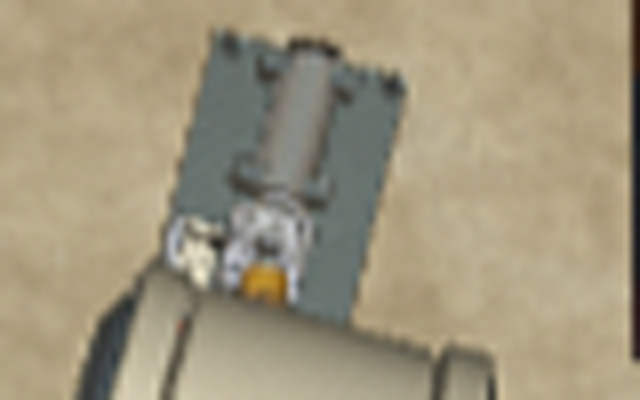

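```bash
python3 - <<'E'
from h import *
s=load('side9');t=load('top9')
e=np.array([.5362,-.1045])+.136*np.array([np.cos(-.2298),np.sin(-.2298)]);print(e)
for z in (.0825,.068,.036): print(z,'side',(proj(s,[*e,z])-[309.5,169.5])*7,'top',(proj(t,[*e,z])-[309.5,139.5])*8)
E
```

```text
[ 0.66862483 -0.13547846]
0.0825 side [402.81132353 284.02850995] top [276.57185428 232.37027774]
0.068 side [399.34014403 299.9449946 ] top [273.23619114 238.46561518]
0.036 side [391.8766071  334.15510357] top [266.1026201  251.50028666]
```

Predicted and observed positions agree to about 1 mm in both views, so I'll lower the eye over the pin.

Emit:
{"method": "carry_out", "body": {"moves": [[[1,0,6,0,0],[1,0,12,0,0],[1,0,18,0,0],[1,0,24,0,0],[1,0,29,0,0],[1,0,30,0,0],[1,0,30,0,0],[1,0,30,0,0]]]}}

```text
time_s: 12.55
tool_pos: [0.5358, -0.1045, 0.0556]
ee_rot: [-1.571, -0.001, -0.23]
contact_force: [0.6, -0.3, -1.2]
opening: 0.0229
```

```bash
python3 - <<'E'
from h import *
c=snap('side','side10.png');w=snap('wrist','w10.png')
go([.5356,-.1029,.056],np.radians(-13.2))
s=cv2.resize(c['pixels'][170:240,310:410],None,fx=7,fy=7,interpolation=cv2.INTER_CUBIC);cv2.imwrite('pics/s10.png',s)
E
```

```text
t 12.65 pos [ 0.5358 -0.1045  0.0557] yaw -0.2298 F [ 0.3  0.2 -1.6] shift [-0.6 -0.3  1.5] twist 0.001
```

View pics/s10.png

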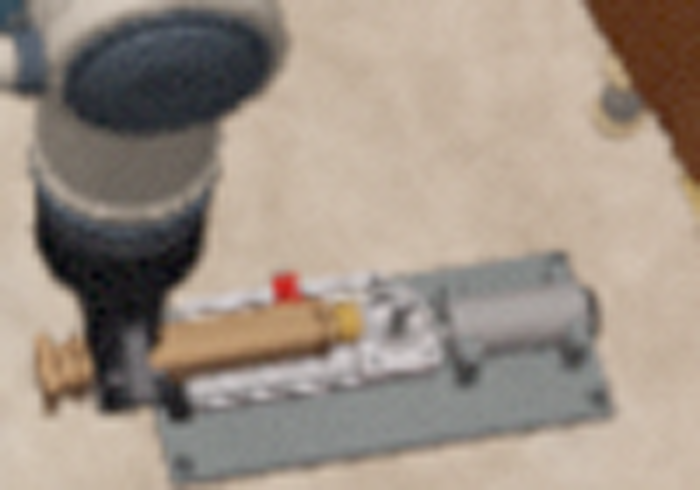

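View pics/w10.png

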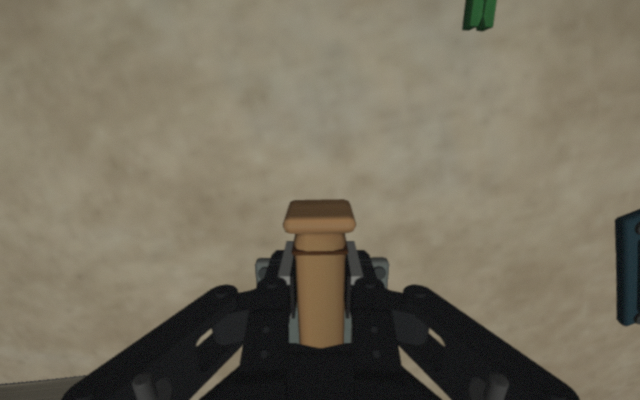

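No contact force, and the pin (402,318) stands inside the ring. I'll draw back 25 mm first and check the force.

Emit:
{"method": "carry_out", "body": {"moves": [[[1,-3,0,0,0],[1,-6,0,0,0],[1,-9,0,0,0],[1,-13,0,0,0],[1,-17,0,0,0],[1,-21,0,0,0],[1,-25,0,0,0],[1,-25,0,0,0],[1,-25,0,0,0]]], "grip_force": 80}}

```text
time_s: 13.55
tool_pos: [0.5119, -0.0989, 0.0558]
ee_rot: [-1.571, -0.003, -0.23]
contact_force: [6.9, -1.6, -3.2]
opening: 0.0226
```

```bash
python3 - <<'E'
from h import *
c=snap('side','side11.png');t=snap('top','top11.png')
go([.5356,-.1029,.056],np.radians(-13.2))
s=cv2.resize(c['pixels'][170:240,310:410],None,fx=7,fy=7,interpolation=cv2.INTER_CUBIC);cv2.imwrite('pics/s11.png',s)
s=cv2.resize(t['pixels'][140:200,310:390],None,fx=8,fy=8,interpolation=cv2.INTER_CUBIC);cv2.imwrite('pics/t11.png',s)
E
```

```text
t 13.65 pos [ 0.5119 -0.0989  0.0558] yaw -0.2299 F [ 6.5 -0.9 -2.7] shift [24.  -0.2  1.5] twist 0.0
```

View pics/s11.png

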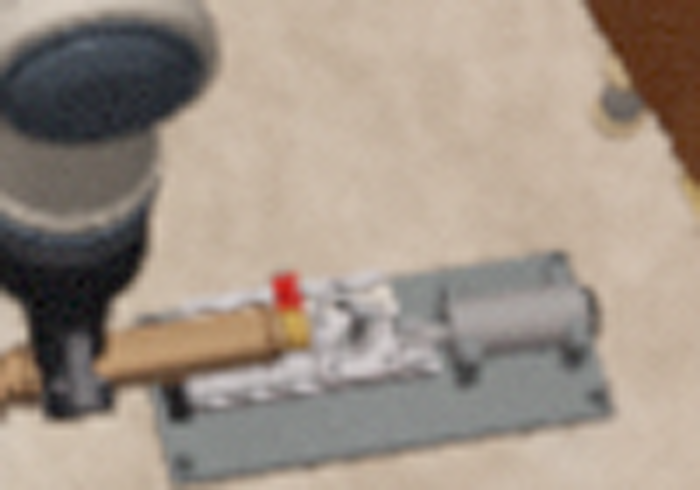

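View pics/t11.png

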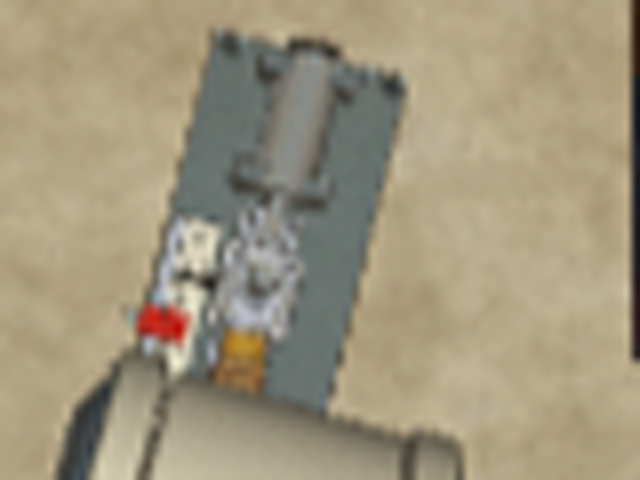

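```bash
cat >> h.py <<'E'
def remain(c,pp,pf,sc,off,z=.02):
    e=np.array([np.cos(np.radians(-13.1)),np.sin(np.radians(-13.1))])
    a,b=[onz(c,(p[0]+.5)/sc-.5+off[0],(p[1]+.5)/sc-.5+off[1],z)[:2] for p in (pp,pf)]
    return (a-b)@e*1000
E
python3 - <<'E'
from h import *
t=load('top11');print(remain(t,(192,279),(163,324),8,(310,140)))
t=load('top0');print('initial top',remain(t,(608,175),(577,227),5,(215,135)))
s=load('side11');print(remain(s,(350,287),(287,292),7,(310,170)))
E
```

```text
23.269199190713625
initial top 42.63783486597283
30.170881772208848
```

Carriage is drawn about 18–20 mm with 23–25 mm left. I'll pull 21 mm more, then re-measure.

Emit:
{"method": "carry_out", "body": {"moves": [[[1,-3,0,0,0],[1,-6,0,0,0],[1,-9,0,0,0],[1,-12,0,0,0],[1,-15,0,0,0],[1,-18,0,0,0],[1,-21,0,0,0],[1,-21,0,0,0],[1,-21,0,0,0]]]}}

```text
time_s: 14.55
tool_pos: [0.4923, -0.0944, 0.056]
ee_rot: [-1.571, -0.005, -0.23]
contact_force: [10.0, -2.6, -3.9]
opening: 0.0229
```

```bash
python3 - <<'E'
from h import *
c=snap('side','side12.png');t=snap('top','top12.png')
go([.5356,-.1029,.056],np.radians(-13.2))
s=cv2.resize(c['pixels'][180:240,310:410],None,fx=8,fy=8,interpolation=cv2.INTER_CUBIC);cv2.imwrite('pics/s12.png',s)
s=cv2.resize(t['pixels'][155:205,310:370],None,fx=11,fy=11,interpolation=cv2.INTER_CUBIC);cv2.imwrite('pics/t12.png',s)
E
```

```text
t 14.65 pos [ 0.4923 -0.0944  0.056 ] yaw -0.23 F [ 9.3 -2.  -3.1] shift [44.1  0.2  1.6] twist 0.0
```

View pics/s12.png

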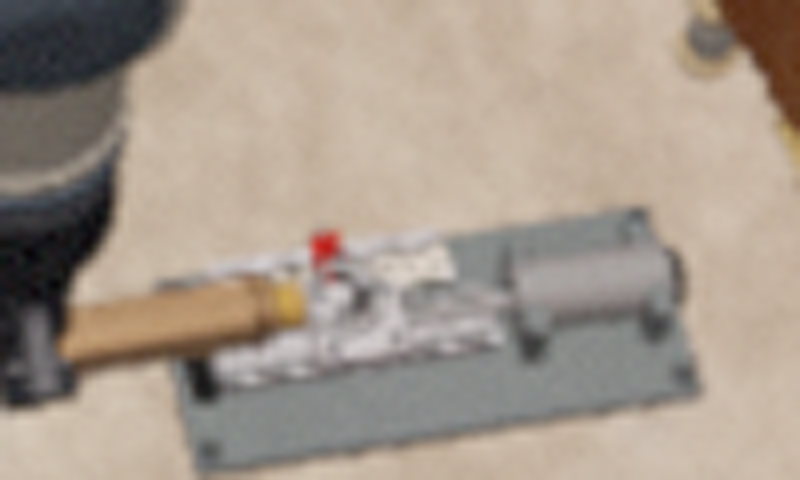

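View pics/t12.png

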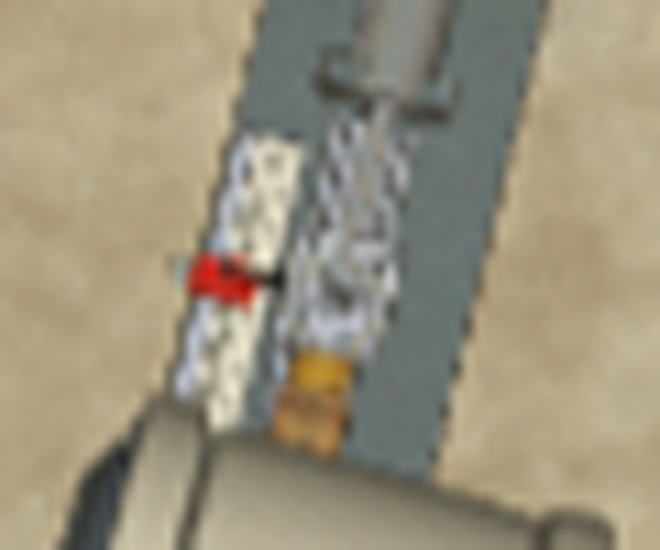

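```bash
python3 - <<'E'
from h import *
t=load('top12');o=(310,155)
for p in [(232,269),(265,278)]: print(remain(t,p,(224,282),11,o))
# flag via colour mask
for f in ('top11','top12','side0','side12'):
    i=load(f)['pixels'].astype(int);m=((i[...,2]>150)&(i[...,1]<80)&(i[...,0]<80))
    x0=(300,150) if 'top' in f else (325,190); mm=m[x0[1]:x0[1]+50,x0[0]:x0[0]+50];v,u=np.nonzero(mm);print(f,len(u),u.mean()+x0[0],v.mean()+x0[1])
# ring/pin based: carriage displacement from pin position in top views
a=onz(t,(340+.5)/11-.5+310,(287+.5)/11-.5+155,.06);print(a)
E
```

```text
4.849370461216784
4.689644617044669
top11 15 329.53333333333336 180.0
top12 13 329.2307692307692 180.07692307692307
side0 13 350.46153846153845 211.69230769230768
side12 5 350.2 210.4
[ 0.62942659 -0.125523    0.06      ]
```

About 5 mm remains: 4.7 mm by image, 5.9 mm by kinematics. Pulling 5.5 mm more.

Emit:
{"method": "carry_out", "body": {"moves": [[[1,-2,0,0,0],[1,-4,0,0,0],[1,-5.5,0,0,0],[1,-5.5,0,0,0],[1,-5.5,0,0,0],[1,-5.5,0,0,0],[1,-5.5,0,0,0]]]}}

```text
time_s: 15.35
tool_pos: [0.4871, -0.0932, 0.056]
ee_rot: [-1.571, -0.005, -0.23]
contact_force: [11.6, -2.2, -3.7]
opening: 0.0227
```

```bash
python3 - <<'E'
from h import *
c=snap('side','side13.png');t=snap('top','top13.png')
go([.5356,-.1029,.056],np.radians(-13.2))
s=cv2.resize(c['pixels'][180:240,310:410],None,fx=8,fy=8,interpolation=cv2.INTER_CUBIC);cv2.imwrite('pics/s13.png',s)
s=cv2.resize(t['pixels'][155:205,310:370],None,fx=11,fy=11,interpolation=cv2.INTER_CUBIC);cv2.imwrite('pics/t13.png',s)
E
```

```text
t 15.45 pos [ 0.4871 -0.0932  0.056 ] yaw -0.23 F [11.5 -3.  -4.1] shift [49.4  0.3  1.6] twist 0.0
```

View pics/s13.png

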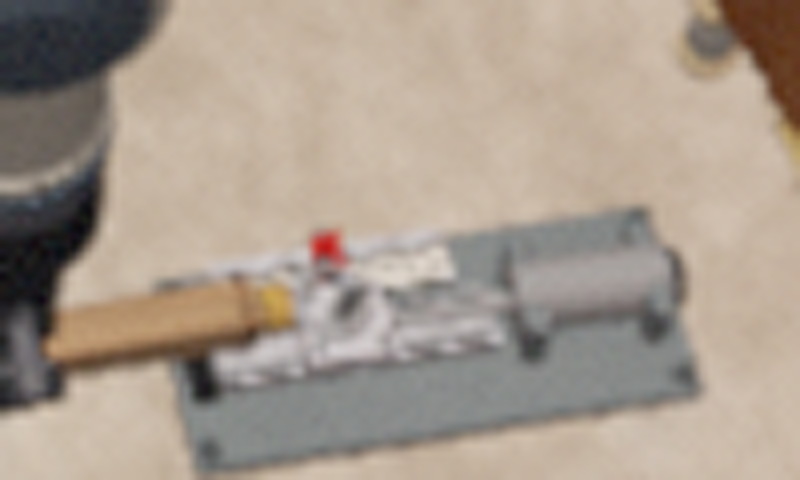

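View pics/t13.png

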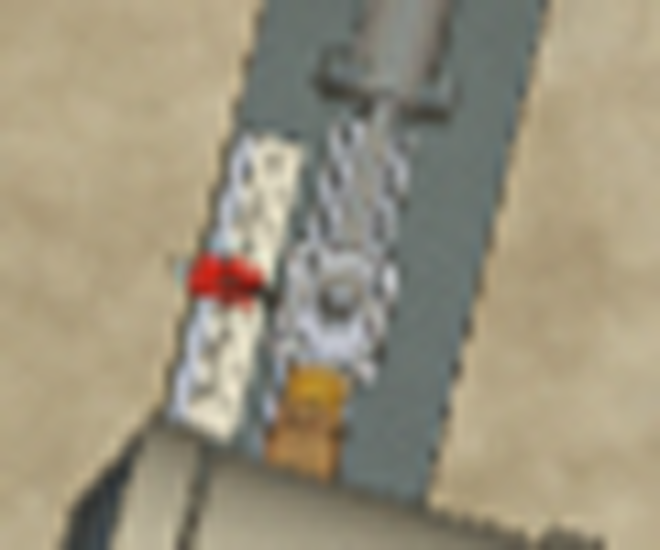

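View pics/side13.png

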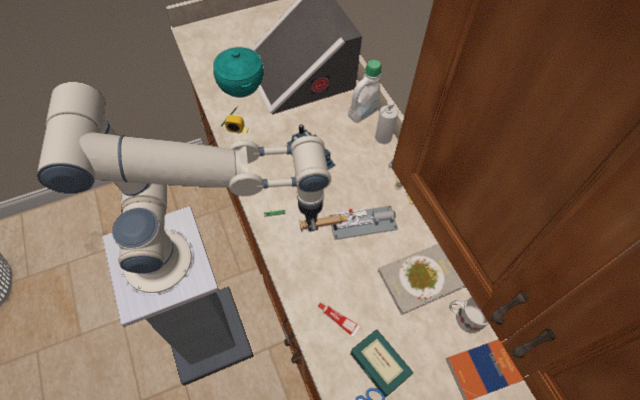

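Pointer now stands over the flag's middle, at about (232,283) against flag centre (224,281) in the zoomed top view. The pull force of 11.8 N implies about 44 mm of draw. I'll hold briefly and confirm it is steady.

Emit:
{"method": "carry_out", "body": {"moves": [[[1,0,0,0,0],[1,0,0,0,0],[1,0,0,0,0],[1,0,0,0,0],[1,0,0,0,0]]]}}

```text
time_s: 15.95
tool_pos: [0.4872, -0.0932, 0.056]
ee_rot: [-1.571, -0.006, -0.23]
contact_force: [10.6, -2.4, -4.8]
opening: 0.0226
```

```bash
python3 - <<'E'
from h import *
t=snap('top','top14.png');o=(310,155)
go([.5356,-.1029,.056],np.radians(-13.2))
for p in [(235,283),(268,293)]: print(remain(t,p,(224,281),11,o))
for f in ('top5','top14'):
    i=load(f)['pixels'][150:200,300:350].astype(int);m=(i[...,2]-i[...,1]>70)&(i[...,2]-i[...,0]>70);v,u=np.nonzero(m);print(f,len(u),u.mean(),v.mean())
s=cv2.resize(t['pixels'][155:205,310:370],None,fx=11,fy=11,interpolation=cv2.INTER_LANCZOS4);cv2.imwrite('pics/t14.png',s)
E
```

```text
t 16.0 pos [ 0.4871 -0.0932  0.056 ] yaw -0.2301 F [11.1 -3.4 -4.6] shift [49.4  0.3  1.6] twist 0.0
0.26851571373141586
-0.21277261731592875
top5 23 29.869565217391305 30.130434782608695
top14 20 29.7 29.9
```

View pics/t14.png

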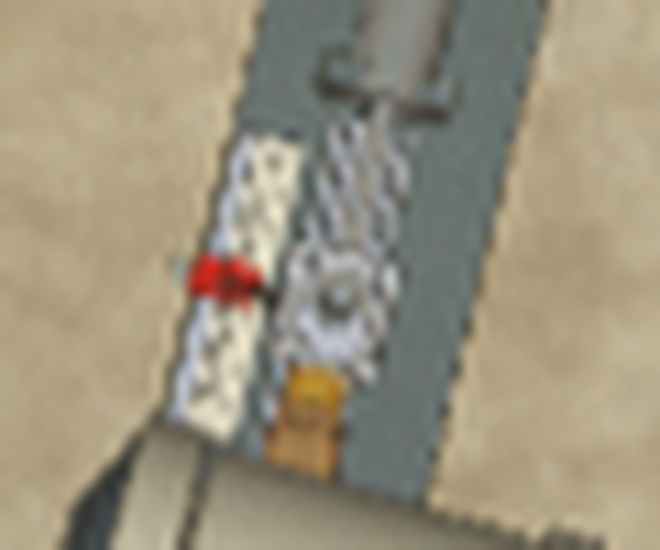

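Steady: the pointer is within about 0.5 mm of the flag centre by image, the flag hasn't moved, and the pin stands inside the ring. Handing in.

```bash
python3 -c "
from cell import job
print(job.job_done())"
```

```text
the job is handed in; nothing more can be done
None
```

I opened the vise jaw about 30 mm by its knob and lifted the handle clear. I then lowered its eye over the tester's pin and drew it back in three steps. I handed the job in at about 16 s with the handle still gripped and held against the spring. No verdict was reported.

**Last checks:**
- **Pointer:** it stands about 0–0.5 mm from the flag centre in the top view. TCP travel puts it about 0.5 mm short.
- **Pull force:** about 11–12 N, where roughly 11.7 N was expected. The arm did not move between the last readings.
- **Flag:** it had not moved, to within a fraction of a pixel.
- **Glue tube, peg and tape measure:** they looked undisturbed in the last full side view; I did not measure them.
- **Vise jaw:** not re-measured after I released the knob. The last close view showed it open with the handle lying on the bed.

**Disagreements:** partway through the draw, one side-view reading differed by about 7 mm from the top view, because the pin partly hid the pointer. I left it out and used the top view, travel and force. The force reading at the second stop (9.5–10 N) suggested 3 mm more left to go than the image did, which is within its noise.

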